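# Load the bench tumbler and click it on

### The job

Use the scoop to tip at least three of the five ceramic balls from the tray into the tumbler's bowl, without touching the balls with the fingers or spilling any (those left over stay in the tray). Then, with the scoop laid flat on the bench again, turn the tumbler's knob clockwise until it clicks past its detent to the on position, and leave the other things on the bench undisturbed.

Things in the scene. Friction and masses are not known exactly. Their poses are not given: they have to be found in the camera images.
- tumbler: grey bench tumbler, fixed, left or right of the robot's middle. A deck 270 x 170 mm, top 45 mm above the bench, carries an open round bowl (axis at x = +45 mm, y = 0) and a black knob (axis at x = -95 mm, y = 0). Origin: on the bench under the deck, which reaches from x = -140 to +130 mm, y = -85 to +85 mm. z up
- bowl_floor (a point): point on the bowl's axis at its inner floor, 50 mm above the bench. Rim 60 mm above this point (110 mm above the bench); 156 mm outer, 146 mm inner diameter at the open rim, 124 mm inside at the floor. A rounded hub 36 mm wide and 29 mm high stands in the middle of the floor
- knob (a joint): angle of the knob (rad): 0 = off (starts at 0 to 0.1), grows clockwise seen from above, to a hard stop at 1.3 = on. A spring detent resists with up to about 0.11 N m, most near 0.3, and is passed at 0.55; beyond about 1 it turns freely to the stop. Let go before 0.55 it springs back to under 0.15; let go after 0.6 it snaps on by itself to about 1.0
- knob_grip (a point): point on the knob's axis at the height to grip, 82 mm above the bench. The knob has an upright grip bar, 42 mm long along this frame's x, 14 mm thick along its y, from 59 to 89 mm above the bench; the frame turns with the knob and its z points up. The bowl's wall begins 62 mm from the axis
- tray: open tray with dark wooden walls and an aluminium floor, fixed. Inside 180 mm long (x) and 84 mm wide (y); walls 5 mm thick, their tops 26 mm above the bench; inner floor 6 mm above the bench. Origin: centre of the underside, on the bench. Its -x end is the near one, roughly towards the robot. It may stand left or right of the robot's middle
- ball0: glazed white ceramic ball, 22 mm in diameter, about 13 g, slippery, rolls easily. Origin: its centre. All are alike and lie loose in the tray at first, in two rough rows within 70 mm of its near (-x) end wall
- ball1: glazed white ceramic ball, 22 mm in diameter, about 13 g, slippery, rolls easily. Origin: its centre. All are alike and lie loose in the tray at first, in two rough rows within 70 mm of its near (-x) end wall
- ball2: glazed white ceramic ball, 22 mm in diameter, about 13 g, slippery, rolls easily. Origin: its centre. All are alike and lie loose in the tray at first, in two rough rows within 70 mm of its near (-x) end wall
- ball3: glazed white ceramic ball, 22 mm in diameter, about 13 g, slippery, rolls easily. Origin: its centre. All are alike and lie loose in the tray at first, in two rough rows within 70 mm of its near (-x) end wall
- ball4: glazed white ceramic ball, 22 mm in diameter, about 13 g, slippery, rolls easily. Origin: its centre. All are alike and lie loose in the tray at first, in two rough rows within 70 mm of its near (-x) end wall
- scoop: open-fronted aluminium scoop, wooden handle, 140 g, loose, flat on the bench between tray and tumbler. Origin: underside of its flat floor. Mouth to -x. Pan 76 mm wide; lip at x = -42 mm, back wall's outside at x = +36 mm; floor 2 mm thick, back wall 28 mm high, side walls too but only behind x = -10 mm. Handle: level bar, x = +50 to +135 mm, 14 mm wide (y), 41 to 59 mm above the underside
- scoop_grip (a point): place to grip the scoop: on the handle's centre line, x = +72 mm, y = 0, 50 mm above the scoop's underside; axes as the scoop's
- scoop_lip (a point): middle of the scoop's front lip, on the underside: x = -42 mm, y = 0, z = 0 in the scoop's frame
- bench_block: Bystander: leave it where it is. Loose square steel block, 65 x 65 x 20 mm, on the bench. Origin: centre of its underside
- hammer: Bystander: leave it where it is. Loose hammer, 200 mm long, lying roughly along the world's y axis, 26 mm thick. Origin: middle of its length, at its underside; handle to its -x
- jar: Bystander: leave it where it is. Loose glass jar with a steel lid, 52 mm in diameter, 65 mm high, standing. Origin: centre of its underside

How it is judged (in metres and radians):
On the way, in this order (a step that is already met when the one before it is completed fails the run):
1. at least three balls lie in the tumbler's bowl ((distance between each of ball0, ball1, ball2 and bowl_floor below 0.064 m or distance between each of ball0, ball1, ball3 and bowl_floor below 0.064 m or distance between each of ball0, ball1, ball4 and bowl_floor below 0.064 m or distance between each of ball0, ball2, ball3 and bowl_floor below 0.064 m or distance between each of ball0, ball2, ball4 and bowl_floor below 0.064 m or distance between each of ball0, ball3, ball4 and bowl_floor below 0.064 m or distance between each of ball1, ball2, ball3 and bowl_floor below 0.064 m or distance between each of ball1, ball2, ball4 and bowl_floor below 0.064 m or distance between each of ball1, ball3, ball4 and bowl_floor below 0.064 m or distance between each of ball2, ball3, ball4 and bowl_floor below 0.064 m)), for 0.3 s.
2. the knob has been turned past its click to on, with the scoop lying flat on the bench (value of joint knob above 0.85 rad and height (world z) of scoop below 0.004 m and angle between scoop's own z axis and vertical below 0.1 rad and linear speed of scoop below 0.02 m/s), for 0.2 s.
At the end, for the whole second after the job is handed in: At least three of the five balls lie in the tumbler's bowl and every other ball lies in the tray, none in the scoop or on the bench; the knob stands past its detent (joint above 0.85 rad); the scoop lies flat on the bench (underside within 4 mm of it, tilt under 0.1 rad) and at rest (all of step 2 and (distance between each of ball0, ball1, ball2 and bowl_floor below 0.064 m or distance between each of ball0, ball1, ball3 and bowl_floor below 0.064 m or distance between each of ball0, ball1, ball4 and bowl_floor below 0.064 m or distance between each of ball0, ball2, ball3 and bowl_floor below 0.064 m or distance between each of ball0, ball2, ball4 and bowl_floor below 0.064 m or distance between each of ball0, ball3, ball4 and bowl_floor below 0.064 m or distance between each of ball1, ball2, ball3 and bowl_floor below 0.064 m or distance between each of ball1, ball2, ball4 and bowl_floor below 0.064 m or distance between each of ball1, ball3, ball4 and bowl_floor below 0.064 m or distance between each of ball2, ball3, ball4 and bowl_floor below 0.064 m) and (distance between ball0 and bowl_floor below 0.064 m or (distance between ball0 and tray below 0.105 m and height (world z) of ball0 above 0.014 m)) and (distance between ball1 and bowl_floor below 0.064 m or (distance between ball1 and tray below 0.105 m and height (world z) of ball1 above 0.014 m)) and (distance between ball2 and bowl_floor below 0.064 m or (distance between ball2 and tray below 0.105 m and height (world z) of ball2 above 0.014 m)) and (distance between ball3 and bowl_floor below 0.064 m or (distance between ball3 and tray below 0.105 m and height (world z) of ball3 above 0.014 m)) and (distance between ball4 and bowl_floor below 0.064 m or (distance between ball4 and tray below 0.105 m and height (world z) of ball4 above 0.014 m))); the robot touches nothing.
It fails at once if the fingers touch a ball (over 0.5 N) (contact force between the fingers and ball0 above 0.5 N or contact force between the fingers and ball1 above 0.5 N or contact force between the fingers and ball2 above 0.5 N or contact force between the fingers and ball3 above 0.5 N or contact force between the fingers and ball4 above 0.5 N).
It fails at once if the block, the hammer or the jar is moved by more than 30 mm (distance of any of bench_block, hammer, jar from where it was at the start of the episode above 0.03 m).
It also fails if it takes over 72 s, if anything falls off the work surface, if the arm or the gripper's body presses on something with over 40 N, if the wrist force passes 120 N, or if a joint passes its speed limit or range.

### The arm

A 6-joint arm with a two-finger parallel gripper is mounted at the origin on the work surface. World frame = base frame: x ahead of the robot, y to its left, z up, the work surface at z = 0. Lengths are in m, angles in degrees, forces in N, time in s.
With the tool pointing down it reaches from about 0.25 to 0.725 m from the base axis. Payload 9.7 kg.
Tool frame: the origin (TCP) lies between the finger pads; the fingertips stand 11 mm ahead of it and the grasp point (between the pads) lies 8 mm behind it; y points along the fingers, x is the direction in which the jaws open and shut, and the axes are right-handed (so a half turn about y gives the same grasp; the last joint's range is limited). The gripper opens to 85 mm and grips with 20 to 120 N. Pads are 22 mm wide; open, the fingers measure 114 mm over their backs; the gripper's body (76 mm by 85 mm) begins 54 mm behind the grasp point. The pads swing forward as they close: fully open they stand 13 mm farther back than shut.
Start: joints at [-70.015, 4.979, 10.078, 95.1, 0, 90], TCP at [0.188, -0.517, 0.242] pointing down, gripper open.
Joint ranges: [-179.16, 179.16], [-48.56, 103.87], [-65.8, 70.77], [-126.05, 130.52], [-82.76, 87.17], [-180, 180]. Speed limits (degrees/s): [127.2, 127.2, 147.25, 180, 180, 180].

### API

Orientations are given as [roll, pitch, yaw] about the fixed x, y, z axes, in that order (R = Rz(yaw) Ry(pitch) Rx(roll)).
In Python, from workcell import bot, vision gives the robot as it stands. The module is installed in compiled form; this text tells all that it offers.
- The arm moves only by the shell command python3 -m crank 'ROWS' [OPENING] [FORCE]. ROWS is text: rows parted by semicolons, each of 6 numbers parted by spaces: the shift along the tool's x, y, z in m, then the turn, a rotation vector about the tool's x, y, z in rad. A call has 1 to 8 rows; each row is the pose to reach, as a shift and turn from the pose commanded when the call began, along the tool's axes at that moment; what a row does not reach only later rows make up. A row lasts 1/10 s, in which the tool goes at most 50 mm and 8.59 degrees, less where a joint would pass 70% of its speed; a pose out of reach is approached as far as the arm can. A call with a gripper value outside its range is refused whole. OPENING is the gripper's target within -1 to 1 (shut at 1, half-way at 0, fully open at -1), set as the call begins (- or left out, the last holds). The fingers move at their own pace and stop on an object; FORCE is the grip in N (left out, the last holds). Time passes only in rows, so rows that repeat a pose let the fingers close. It gives the time, the measured TCP pose, the force and the opening at its end, in the units of the state.
- bot.get_obs(): the state, without advancing time (a new reading comes with each control period).
- vision.camera(name): name is "scene" or "top"; returns the picture (480x640x3 uint8, red, green, blue); there is no depth.
- vision.get_calibration(name): a dict with "fx", "fy", "cx", "cy" (pixels), "rvec" (rotation vector, rad) and "tvec" (3), from world to camera coordinates, as OpenCV has them. Camera axes: x right, y down, z forward; pixel columns grow to the right and rows downward; lengths in m; the calibration is good to about 2 mm. A picture is of the moment at which its call begins. get_calibration takes no time and is no camera call.
- bot.job_done(): hands the job in, once; it reports no verdict.
The state is a dict: "time": time; "q": joint angles; "qd": joint speeds; "joint_efforts": joint torques, N m; "ee_pos": TCP position; "tcp_rot": TCP orientation; "wrist_force": force on the tool from outside, world axes, zero at the start; "torque": the same for the moment, N m; "opening": finger opening in m.
Only numpy, scipy, OpenCV 4.12 (cv2) and the standard library are available. Lean on these libraries where they do the work, as an engineer would, in place of code of your own. Each camera call takes 0.05 s, during which the arm holds its last target. There are 200 camera calls.

## Working session

There is one attempt and no reset: what is moved stays moved. The work goes in short steps, Python scripts to look and compute and a shell command to move; the robot and the scene stay as the last step left them, time stands still between calls to the robot, and variables do not carry over. Pictures are saved under pics/ and viewed, about 8 in all and at most 12, crops included, and the job is handed in when it is done.

```bash
mkdir -p pics
python3 - <<'E'
from workcell import bot, vision
import cv2,numpy as np
for n in("scene","top"):
    im=vision.camera(n); cv2.imwrite(f"pics/{n}0.png",im[:,:,::-1])
    c=vision.get_calibration(n);print(n,c)
    R,_=cv2.Rodrigues(np.array(c["rvec"]));print("cam at",-R.T@np.array(c["tvec"]).ravel())
print(bot.get_obs())
E
```

```text
scene {'fx': 550.346084402227, 'fy': 550.346084402227, 'cx': 320.04199879712183, 'cy': 239.80072609329832, 'rvec': array([ 2.19476356,  0.696273  , -0.33902336]), 'tvec': array([-0.45682163, -0.15738701,  1.27431256])}
cam at [ 1.00216534 -0.59874824  0.70320292]
top {'fx': 449.93304796990554, 'fy': 449.93304796990554, 'cx': 315.3015145247759, 'cy': 237.72254870607068, 'rvec': array([ 2.16366785, -2.20816759,  0.12988374]), 'tvec': array([0.00223087, 0.56401351, 0.92261023])}
cam at [0.47621995 0.01615996 0.9707107 ]
{'time': 0.1, 'q': array([-7.00157739e+01,  5.00722680e+00,  1.00367809e+01,  9.51002756e+01,
       -2.97334817e-03,  8.99991069e+01]), 'qd': array([-0.01546999, -0.02750161,  0.25788324, -0.00505534, -0.07364885,
        0.02012352]), 'joint_efforts': array([-1.58360699e-04, -5.21562088e+01,  4.65654194e+01,  1.59840711e-02,
       -1.62983406e-05, -1.81317387e-05]), 'ee_pos': array([ 0.18788302, -0.51668847,  0.24164107]), 'tcp_rot': array([-9.00029722e+01,  7.07215233e-02, -7.00148808e+01]), 'wrist_force': array([-0.04915772,  0.68234887, -0.60258302]), 'torque': array([ 0.03060827, -0.00424217,  0.01884712]), 'opening': 0.08539489525980312}
```

View pictures.

View pics/top0.png

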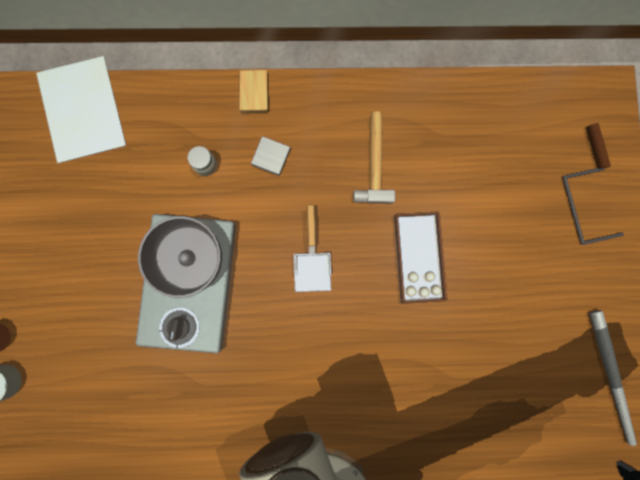

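View pics/scene0.png

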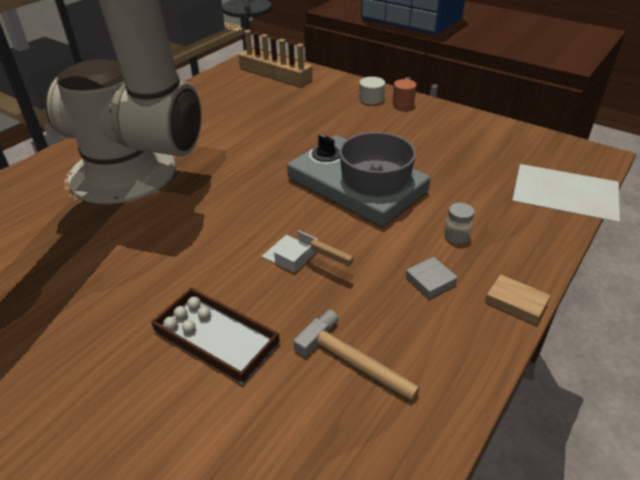

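```bash
cat > h.py <<'E'
from workcell import bot, vision
import cv2,numpy as np
from scipy.spatial.transform import Rotation as Rn
def cal(n):
    c=vision.get_calibration(n);R,_=cv2.Rodrigues(np.array(c["rvec"]));return c,R,np.array(c["tvec"]).ravel()
def ray(n,uv,z):
    c,R,t=cal(n);o=-R.T@t
    d=np.array([(uv[0]-c["cx"])/c["fx"],(uv[1]-c["cy"])/c["fy"],1])@R
    return o+d*(z-o[2])/d[2]
def proj(n,p):
    c,R,t=cal(n);q=R@np.array(p)+t
    return np.array([c["fx"]*q[0]/q[2]+c["cx"],c["fy"]*q[1]/q[2]+c["cy"]])
def tool():
    o=bot.get_obs();return o["ee_pos"],Rn.from_euler("xyz",o["tcp_rot"],degrees=True).as_matrix()
E
python3 - <<'E'
from h import *
im=cv2.imread("pics/top0.png");hsv=cv2.cvtColor(im,cv2.COLOR_BGR2HSV)
m=((hsv[...,1]<70)&(hsv[...,2]>120)).astype(np.uint8)
for nm,(x0,y0,x1,y1),z in(("tray floor",(390,205,450,310),.006),("pan",(285,240,340,300),.002)):
    k=np.zeros_like(m);k[y0:y1,x0:x1]=m[y0:y1,x0:x1]
    cs,_=cv2.findContours(k,cv2.RETR_EXTERNAL,cv2.CHAIN_APPROX_NONE);c=max(cs,key=cv2.contourArea)
    b=cv2.boxPoints(cv2.minAreaRect(c));print(nm);[print(p,ray("top",p,z).round(4)) for p in b]
d=(hsv[...,2]<70).astype(np.uint8);k=np.zeros_like(d);k[205:310,388:452]=d[205:310,388:452]
cs,_=cv2.findContours(k,cv2.RETR_EXTERNAL,cv2.CHAIN_APPROX_NONE);c=max(cs,key=cv2.contourArea)
print("tray outer");[print(p,ray("top",p,.026).round(4)) for p in cv2.boxPoints(cv2.minAreaRect(c))]
t=((hsv[...,1]<60)&(hsv[...,2]>60)).astype(np.uint8);k=np.zeros_like(d);k[205:360,125:245]=t[205:360,125:245]
cs,_=cv2.findContours(k,cv2.RETR_EXTERNAL,cv2.CHAIN_APPROX_NONE);c=max(cs,key=cv2.contourArea)
print("deck");[print(p,ray("top",p,.045).round(4)) for p in cv2.boxPoints(cv2.minAreaRect(c))]
def crop(x,y,w,h,s):return cv2.resize(im[y:y+h,x:x+w],None,fx=s,fy=s,interpolation=cv2.INTER_CUBIC)
a=crop(285,200,60,100,6);b=crop(390,205,60,100,6)
cc=cv2.resize(crop(140,290,80,80,4),(0,0),fx=1,fy=1)
out=np.zeros((600,720,3),np.uint8)
out=np.hstack([a,b]);cv2.imwrite("pics/c1.png",out)
cv2.imwrite("pics/c2.png",crop(130,205,110,150,4))
E
```

```text
tray floor
[396.7636  216.28145] [ 0.6092 -0.1879  0.006 ]
[434.73737 212.97939] [ 0.615  -0.2713  0.006 ]
[442.11072 297.773  ] [ 0.4314 -0.2787  0.006 ]
[404.13696 301.07507] [ 0.4263 -0.1967  0.006 ]
pan
[292.38815 246.70448] [0.5477 0.0399 0.002 ]
[330.12778 245.1949 ] [ 0.5494 -0.0416  0.002 ]
[331.92648 290.16296] [ 0.4527 -0.0431  0.002 ]
[294.18686 291.67255] [0.4513 0.0377 0.002 ]Traceback (most recent call last):
  File "<stdin>", line 9, in <module>
ValueError: max() iterable argument is empty
```

Run:
```python
from h import *
im=cv2.imread("pics/top0.png");hsv=cv2.cvtColor(im,cv2.COLOR_BGR2HSV)
print(hsv[257,394:402].tolist())
t=((hsv[...,1]<60)&(hsv[...,2]>60)).astype(np.uint8);k=np.zeros_like(t);k[205:360,125:245]=t[205:360,125:245]
cs,_=cv2.findContours(k,cv2.RETR_EXTERNAL,cv2.CHAIN_APPROX_NONE);c=max(cs,key=cv2.contourArea)
print("deck");[print(p,ray("top",p,.045).round(4)) for p in cv2.boxPoints(cv2.minAreaRect(c))]
def crop(x,y,w,h,s):return cv2.resize(im[y:y+h,x:x+w],None,fx=s,fy=s,interpolation=cv2.INTER_CUBIC)
cv2.imwrite("pics/c1.png",np.hstack([crop(285,200,60,110,5),crop(390,205,60,110,5)]))
cv2.imwrite("pics/c2.png",crop(130,205,110,150,4))
```

```text
[[14, 148, 150], [14, 140, 138], [14, 130, 122], [13, 98, 91], [11, 88, 78], [11, 112, 93], [10, 90, 124], [6, 22, 163]]
deck
[128.80078 344.3126 ] [0.3551 0.3693 0.045 ]
[142.62646 211.5861 ] [0.623  0.3456 0.045 ]
[234.91675 221.19968] [0.5996 0.1565 0.045 ]
[221.09106 353.92615] [0.3315 0.1855 0.045 ]
```

View pics/c1.png

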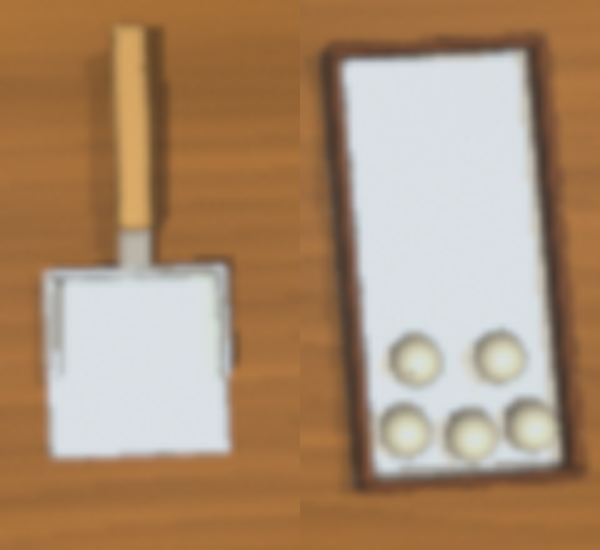

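View pics/c2.png

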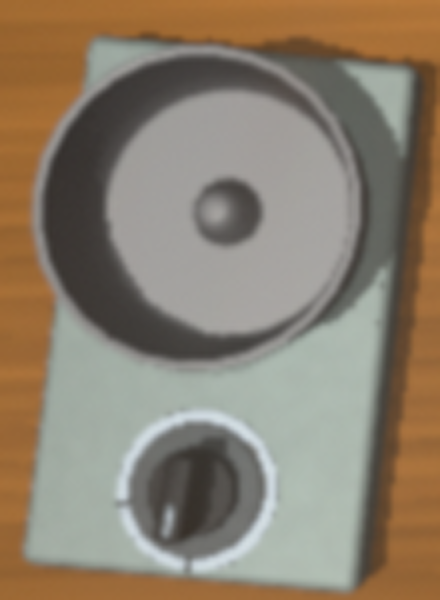

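Run:
```python
from h import *
def pr(n,pts,z,o,s):
    r=np.array([ray("top",(o[0]+(a+.5)/s-.5,o[1]+(b+.5)/s-.5),z) for a,b in pts]);print(n,r[:,:2].round(4).tolist());return r
h=pr("handle",[(130,27),(134,230)],.059,(285,200),5);d=h[0]-h[1];print("yaw",np.degrees(np.arctan2(d[1],d[0])),np.linalg.norm(d))
pr("lip",[(52,458),(230,453)],.002,(285,200),5)
pr("trayouter z26",[(28,47),(240,36),(278,473),(62,488)],.026,(390,205),5)
pr("trayfloor z6 right edge, near",[(227,50),(260,466)],.006,(390,205),5)
pr("tray inner top left edge",[(43,58),(76,477)],.026,(390,205),5)
pr("balls z17",[(115,358),(198,356),(105,430),(170,434),(230,425)],.017,(390,205),5)
k=pr("deck",[(93,38),(415,68),(357,588),(25,558)],.045,(130,205),4);c=k.mean(0);print("deck c",c)
a=(k[0]+k[1]-k[2]-k[3])[:2];yaw=np.arctan2(a[1],a[0]);print("yaw",np.degrees(yaw),np.linalg.norm(k[0]-k[3]),np.linalg.norm(k[0]-k[1]))
u=np.array([np.cos(yaw),np.sin(yaw)]);o=c[:2]+5e-3*u
print("bowl",o+.045*u,"knob",o-.095*u)
pr("bowl rim",[(200,207)],.110,(130,205),4);pr("hub",[(228,212)],.075,(130,205),4);pr("knob ring",[(197,490)],.046,(130,205),4)
pr("bar",[(168,520),(215,440)],.089,(130,205),4)
```

```text
handle [[0.6284, -0.0002], [0.545, -0.0001]]
yaw -0.06070876368606319 0.08343596977343934
lip [[0.4523, 0.036], [0.4527, -0.0402]]
trayouter z26 [[0.6114, -0.1805], [0.6145, -0.2717], [0.4292, -0.279], [0.4251, -0.1877]]
trayfloor z6 right edge, near [[0.6114, -0.2718], [0.4314, -0.2776]]
tray inner top left edge [[0.6066, -0.1867], [0.4295, -0.1938]]
balls z17 [[0.4788, -0.2144], [0.4789, -0.25], [0.4485, -0.2089], [0.4462, -0.2365], [0.4494, -0.2623]]
deck [[0.6174, 0.3246], [0.5988, 0.1597], [0.3362, 0.1899], [0.3551, 0.3553]]
deck c [0.47687581 0.25737323 0.045     ]
yaw -6.6155080231424614 0.26406551912192516 0.16595367825905147
bowl [0.52654289 0.25161293] knob [0.38747507 0.26774177]
bowl rim [[0.5255, 0.2516]]
hub [[0.5248, 0.2474]]
knob ring [[0.3867, 0.2697]]
bar [[0.3771, 0.2716], [0.4144, 0.2495]]
```

```bash
cat >> h.py <<'E'
def plan(G,yaw,tilt=0):
    "G grasp point world; scoop-like yaw deg; tilt deg mouth-up. prints row from current pose"
    R=(Rn.from_euler("z",yaw-90,degrees=True)*Rn.from_euler("x",-90,degrees=True)*Rn.from_euler("x",-tilt,degrees=True)).as_matrix()
    p,Rc=tool(); T=np.array(G)+.008*R[:,1]
    print("row",(Rc.T@(T-p)).round(4),Rn.from_matrix(Rc.T@R).as_rotvec().round(3))
def where():
    p,R=tool();G=p-.008*R[:,1];o=bot.get_obs()
    print("t",o["time"],"G",G.round(4),"yaw",round(np.degrees(np.arctan2(R[1,0],R[0,0]))+90,2),"tilt",round(np.degrees(np.arcsin(np.clip(R[2,2],-1,1)))*-1,2),"open",round(o["opening"],4),"F",np.round(o["wrist_force"],1))
E
python3 -c "
from h import *
where();plan([.566,-.0005,.12],.4)"
```

```text
t 0.1 G [ 0.1879 -0.5167  0.2496] yaw 19.99 tilt 0.0 open 0.0854 F [-0.   0.7 -0.6]
row [-0.3557  0.1301  0.5318] [ 0.     0.342 -0.001]
```

```bash
R='-0.356 0.13 0.532 0 0.342 0'
python3 -m crank '-0.356 0.13 0.532 0 0.342 0;-0.356 0.13 0.532 0 0.342 0;-0.356 0.13 0.532 0 0.342 0;-0.356 0.13 0.532 0 0.342 0;-0.356 0.13 0.532 0 0.342 0;-0.356 0.13 0.532 0 0.342 0;-0.356 0.13 0.532 0 0.342 0;-0.356 0.13 0.532 0 0.342 0' -1
python3 -c "
from h import *
where();plan([.566,-.0005,.12],.4)"
```

```text
time: 0.9
ee_pos: [0.4176, -0.2027, 0.1632]
tcp_rot: [-90.0, -0.0, -89.6]
wrist_force: [1.0, -1.7, 0.2]
opening: 0.0859
t 0.9 G [ 0.4176 -0.2027  0.1712] yaw 0.38 tilt -0.01 open 0.0859 F [ 1.  -1.7  0.2]
row [-0.2012  0.0512  0.1498] [-0. -0.  0.]
```

```bash
python3 -m crank '-0.201 0.051 0.15 0 0 0;-0.201 0.051 0.15 0 0 0;-0.201 0.051 0.15 0 0 0;-0.201 0.051 0.15 0 0 0;-0.201 0.051 0.15 0 0 0;-0.201 0.051 0.15 0 0 0;-0.201 0.051 0.15 0 0 0;-0.201 0.051 0.15 0 0 0' -1
python3 - <<'E'
from h import *
where();plan([.566,-.0005,.050],.4)
im=vision.camera("top")[:,:,::-1];s=vision.camera("scene")[:,:,::-1]
a=cv2.resize(im[180:300,260:380],(480,480),interpolation=3);b=cv2.resize(s[190:300,240:380],(400,314),interpolation=3)
cv2.imwrite("pics/s2.png",s);cv2.imwrite("pics/t2.png",im)
b=cv2.copyMakeBorder(b,0,480-314,0,0,0);b=b[:,:320];cv2.imwrite("pics/g1.png",np.hstack([a,b]))
E
```

```text
time: 1.7
ee_pos: [0.5651, -0.0031, 0.1127]
tcp_rot: [-90.0, -0.0, -89.6]
wrist_force: [-0.9, -0.3, 0.2]
opening: 0.0853
t 1.7 G [ 0.5651 -0.0031  0.1207] yaw 0.38 tilt 0.04 open 0.0853 F [-0.9 -0.3  0.2]
row [-0.0026  0.0707  0.001 ] [ 0.001 -0.     0.   ]
```

View pics/g1.png

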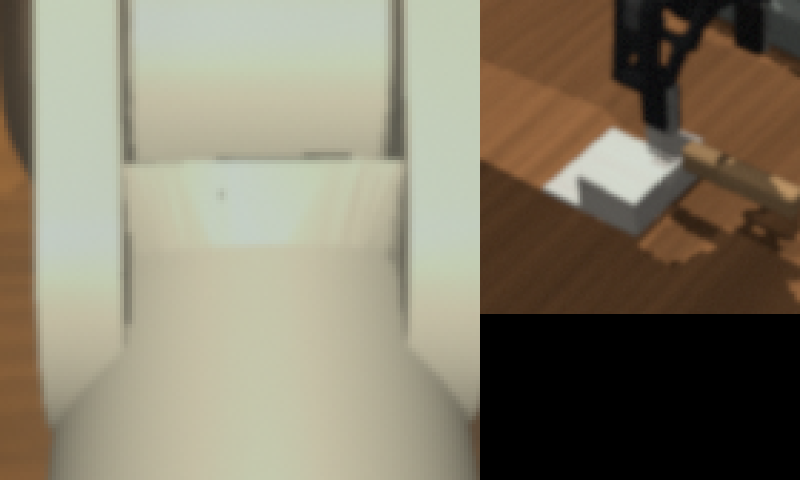

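```bash
python3 -m crank '-0.0025 0.02 0.001 0 0 0;-0.0025 0.04 0.001 0 0 0;-0.0025 0.06 0.001 0 0 0;-0.0025 0.07 0.001 0 0 0;-0.0025 0.07 0.001 0 0 0;-0.0025 0.07 0.001 0 0 0' -1
python3 -c "
from h import *
where()"
python3 -m crank '0 0 0 0 0 0;0 0 0 0 0 0;0 0 0 0 0 0;0 0 0 0 0 0;0 0 0 0 0 0;0 0 0 0 0 0;0 0 0 0 0 0;0 0 0 0 0 0' 1 100
python3 -c "
from h import *
where()
s=vision.camera('scene')[:,:,::-1];cv2.imwrite('pics/g2.png',cv2.resize(s[150:350,220:420],(600,600),interpolation=3))"
```

```text
time: 2.4
ee_pos: [0.5667, -0.0006, 0.0437]
tcp_rot: [-89.9, -0.0, -89.7]
wrist_force: [-0.2, -0.2, 0.8]
opening: 0.0853
t 2.4 G [ 0.5667 -0.0006  0.0517] yaw 0.34 tilt -0.06 open 0.0853 F [-0.2 -0.2  0.8]
time: 3.2
ee_pos: [0.5667, 0.0, 0.043]
tcp_rot: [-90.0, 0.0, -89.6]
wrist_force: [-0.2, 0.7, 3.3]
opening: 0.0124
t 3.2 G [0.5667 0.     0.051 ] yaw 0.39 tilt -0.03 open 0.0124 F [-0.2  0.7  3.3]
```

View pics/g2.png

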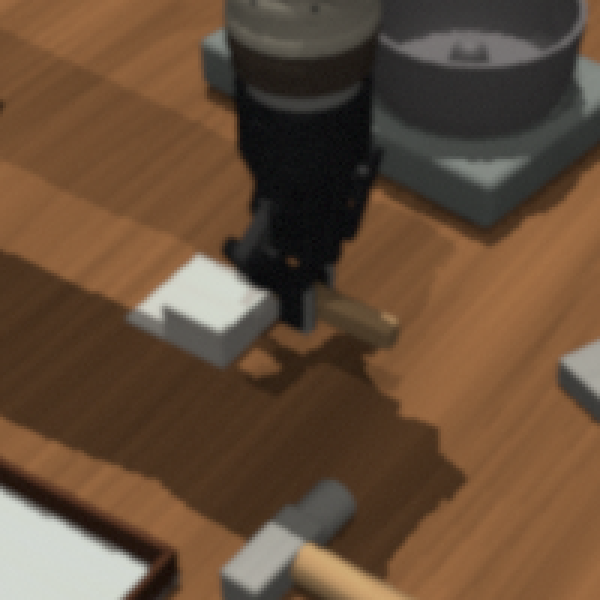

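```bash
python3 -m crank '0 -0.02 0 0 0 0;0 -0.05 0 0 0 0;0 -0.08 0 0 0 0;0 -0.08 0 0 0 0;0 -0.08 0 0 0 0'
python3 -c "
from h import *
where();plan([.629,-.2255,.12],2.2)"
```

```text
time: 3.75
ee_pos: [0.5666, -0.0001, 0.1225]
tcp_rot: [-90.0, -0.0, -89.6]
wrist_force: [-0.3, 0.6, -2.3]
opening: 0.0125
t 3.75 G [ 5.666e-01 -1.000e-04  1.305e-01] yaw 0.39 tilt -0.02 open 0.0125 F [-0.3  0.6 -2.3]
row [0.2258 0.0106 0.0608] [-0.    -0.032  0.   ]
```

```bash
python3 -m crank '0.03 0 0.008 0 0 0;0.07 0 0.019 0 -0.01 0;0.11 0 0.03 0 -0.016 0;0.15 0 0.04 0 -0.032 0;0.19 0 0.05 0 -0.032 0;0.2258 0.01 0.0608 0 -0.032 0;0.2258 0.01 0.0608 0 -0.032 0;0.2258 0.01 0.0608 0 -0.032 0'
python3 - <<'E'
from h import *
where();plan([.629,-.2255,.057],2.2)
s=vision.camera('scene')[:,:,::-1].copy();cv2.imwrite('pics/s3.png',s)
t=vision.camera('top')[:,:,::-1];cv2.imwrite('pics/t3.png',t)
cv2.imwrite('pics/g3.png',np.hstack([cv2.resize(s[220:400,130:310],(400,400),interpolation=3),cv2.resize(t[180:320,360:500],(400,400),interpolation=3)]))
E
```

```text
time: 4.55
ee_pos: [0.6278, -0.2258, 0.1099]
tcp_rot: [-90.2, 0.1, -87.9]
wrist_force: [0.2, -0.6, -1.1]
opening: 0.0123
t 4.55 G [ 0.6278 -0.2258  0.1179] yaw 2.13 tilt 0.22 open 0.0123 F [ 0.2 -0.6 -1.1]
row [-0.0002  0.0609  0.0014] [ 0.004 -0.001 -0.002]
```

View pics/g3.png

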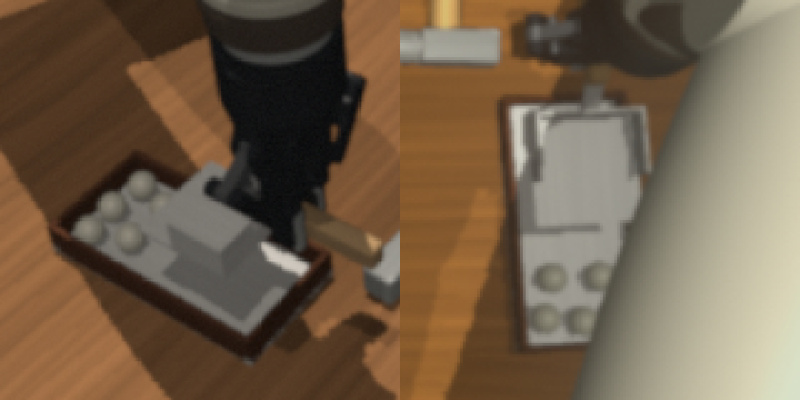

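Run:
```python
from h import *
print(ray("top",(404.5,259.8),.069), ray("top",(360+226/2.857,180+226/2.857),.069))
t=cv2.imread('pics/t3.png');cv2.imwrite('pics/g4.png',cv2.resize(t[205:310,390:460],(467,700)[:2],interpolation=3)[:600])
```

```text
[ 0.51187104 -0.18682612  0.069     ] [ 0.51184124 -0.25707978  0.069     ]
```

View pics/g4.png

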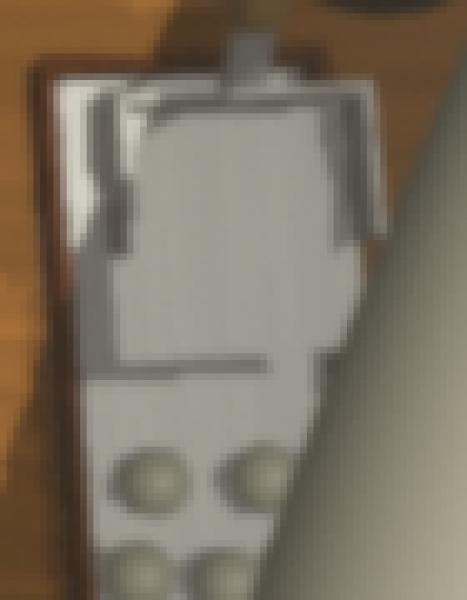

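Run:
```python
from h import *
f=lambda a,b,z:ray("top",(390+(a+.5)/6.667-.5,205+(b+.5)/6.667-.5),z).round(4)
print("lip left",f(112,358,.069),"rim",f(98,92,.097),f(378,85,.097),"rim R front",f(385,235,.097),"L front",f(112,250,.097))
where()
```

```text
lip left [ 0.5149 -0.1907  0.069 ] rim [ 0.5923 -0.1833  0.097 ] [ 0.5928 -0.2667  0.097 ] rim R front [ 0.5482 -0.2666  0.097 ] L front [ 0.5454 -0.1856  0.097 ]
t 4.65 G [ 0.6283 -0.2246  0.1196] yaw 2.25 tilt 0.1 open 0.0122 F [ 0.4  0.2 -1.7]
```

```bash
python3 -m crank '0.001 0.025 0 0 0 0;0.001 0.05 0 0 0 0;0.001 0.059 0 0 0 0;0.001 0.059 0 0 0 0;0.001 0.059 0 0 0 0' 
python3 -c "
from h import *
where();plan([.6283,-.226,.0565],2.2)"
```

```text
time: 5.15
ee_pos: [0.6293, -0.226, 0.0549]
tcp_rot: [-89.9, -0.0, -87.7]
wrist_force: [1.2, 0.1, -0.5]
opening: 0.0122
t 5.15 G [ 0.6293 -0.226   0.0629] yaw 2.26 tilt -0.06 open 0.0122 F [ 1.2  0.1 -0.5]
row [-0.      0.0064 -0.001 ] [-0.001  0.001  0.   ]
```

```bash
python3 -m crank '0 0.003 0 0 0 0;0 0.006 0 0 0 0;0 0.006 0 0 0 0' 
python3 -c "
from h import *
where();plan([.544,-.2292,.0565],2.2)
s=vision.camera('scene')[:,:,::-1].copy();cv2.imwrite('pics/g5.png',cv2.resize(s[220:400,120:320],(600,540),interpolation=3))"
```

```text
time: 5.45
ee_pos: [0.6296, -0.2266, 0.049]
tcp_rot: [-89.9, -0.0, -87.8]
wrist_force: [-0.7, 2.3, 4.4]
opening: 0.0126
t 5.45 G [ 0.6296 -0.2266  0.057 ] yaw 2.22 tilt -0.12 open 0.0126 F [-0.7  2.3  4.4]
row [-0.0007  0.0003 -0.0856] [-0.002  0.     0.001]
```

View pics/g5.png

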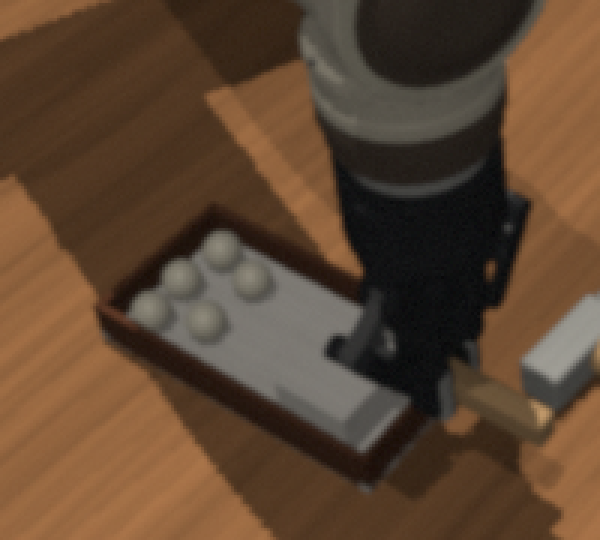

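```bash
python3 -m crank '0 0 -0.012 0 0 0;0 0 -0.024 0 0 0;0 0 -0.036 0 0 0;0 0 -0.046 0 0 0;0 0 -0.054 0 0 0;0 0 -0.06 0 0 0;0 0 -0.065 0 0 0'
python3 -c "
from h import *
where();plan([.543,-.2294,.0565],2.2)"
```

```text
time: 6.2
ee_pos: [0.5647, -0.2293, 0.0491]
tcp_rot: [-89.8, -0.1, -87.8]
wrist_force: [3.4, 0.2, 5.9]
opening: 0.012
t 6.2 G [ 0.5646 -0.2293  0.0571] yaw 2.22 tilt -0.17 open 0.012 F [3.4 0.2 5.9]
row [-0.0007  0.0005 -0.0216] [-0.003  0.     0.001]
```

```bash
python3 -m crank '0 0 -0.003 0 0 0;0 0 -0.006 0 0 0;0 0 -0.009 0 0 0;0 0 -0.012 0 0 0;0 0 -0.012 0 0 0'
python3 -c "
from h import *
where()"
python3 -m crank '0 0 -0.003 0 0 0;0 0 -0.006 0 0 0;0 0 -0.006 0 0 0'
python3 - <<'E'
from h import *
where()
s=vision.camera('scene')[:,:,::-1].copy();cv2.imwrite('pics/g6.png',cv2.resize(s[240:400,120:320],(800,640),interpolation=3)[:600])
E
```

```text
time: 6.7
ee_pos: [0.5526, -0.2297, 0.0491]
tcp_rot: [-89.8, -0.1, -87.8]
wrist_force: [2.2, -0.3, 5.8]
opening: 0.0123
t 6.7 G [ 0.5526 -0.2297  0.0571] yaw 2.22 tilt -0.15 open 0.0123 F [ 2.2 -0.3  5.8]
time: 7.0
ee_pos: [0.5467, -0.23, 0.0491]
tcp_rot: [-89.8, -0.1, -87.8]
wrist_force: [2.4, 0.2, 6.7]
opening: 0.0124
t 7.0 G [ 0.5466 -0.23    0.0571] yaw 2.22 tilt -0.15 open 0.0124 F [2.4 0.2 6.7]
```

View pics/g6.png

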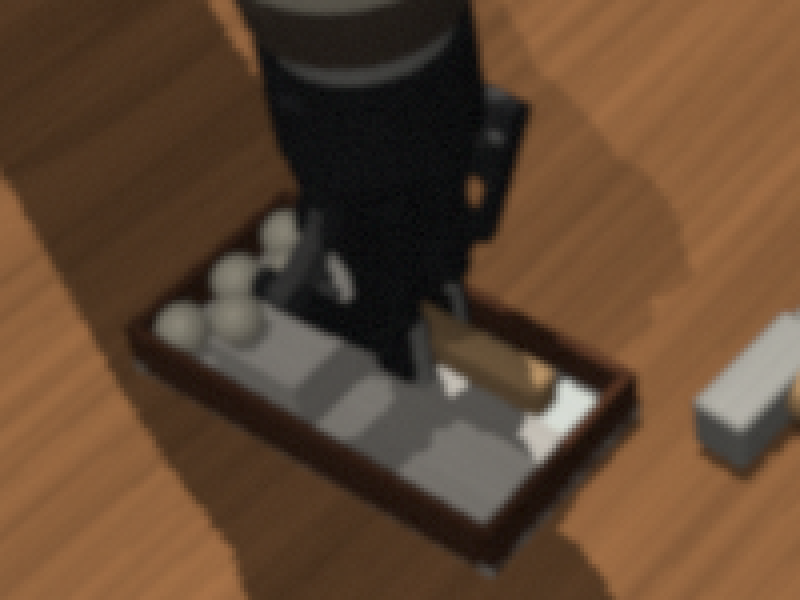

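```bash
python3 -m crank '0 0 -0.002 0 0 0;0 0 -0.003 0 0 0;0 0 -0.003 0 0 0'
python3 -c "
from h import *
where()"
```

```text
time: 7.35
ee_pos: [0.5439, -0.2301, 0.0491]
tcp_rot: [-89.8, -0.1, -87.8]
wrist_force: [3.1, 0.7, 6.3]
opening: 0.0123
t 7.35 G [ 0.5439 -0.2301  0.0571] yaw 2.22 tilt -0.17 open 0.0123 F [3.1 0.7 6.3]
```

```bash
python3 -m crank '0 0 -0.001 0 0 0;0 0 -0.002 0 0 0;0 0 -0.002 0 0 0'
python3 -c "
from h import *
where()"
```

```text
time: 7.65
ee_pos: [0.5426, -0.2301, 0.0491]
tcp_rot: [-89.7, -0.1, -87.8]
wrist_force: [7.0, 0.3, 3.5]
opening: 0.0123
t 7.65 G [ 0.5426 -0.2301  0.0571] yaw 2.24 tilt -0.25 open 0.0123 F [7.  0.3 3.5]
```

```bash
python3 -m crank '0 0 0.002 -0.05 0 0;0 0 0.004 -0.1 0 0;0 0 0.006 -0.15 0 0;0 0 0.009 -0.21 0 0;0 0 0.009 -0.21 0 0;0 0 0.009 -0.21 0 0;0 0 0.009 -0.21 0 0;0 0 0.009 -0.21 0 0'
python3 - <<'E'
from h import *
where()
s=vision.camera('scene')[:,:,::-1].copy();t=vision.camera('top')[:,:,::-1]
cv2.imwrite('pics/g7.png',cv2.resize(s[240:400,120:320],(800,640),interpolation=3)[:600])
E
```

```text
time: 8.45
ee_pos: [0.5495, -0.2296, 0.0481]
tcp_rot: [-102.0, -0.0, -87.8]
wrist_force: [-0.2, -0.4, -1.6]
opening: 0.0121
t 8.45 G [ 0.5512 -0.2295  0.056 ] yaw 2.2 tilt 11.97 open 0.0121 F [-0.2 -0.4 -1.6]
```

View pics/g7.png

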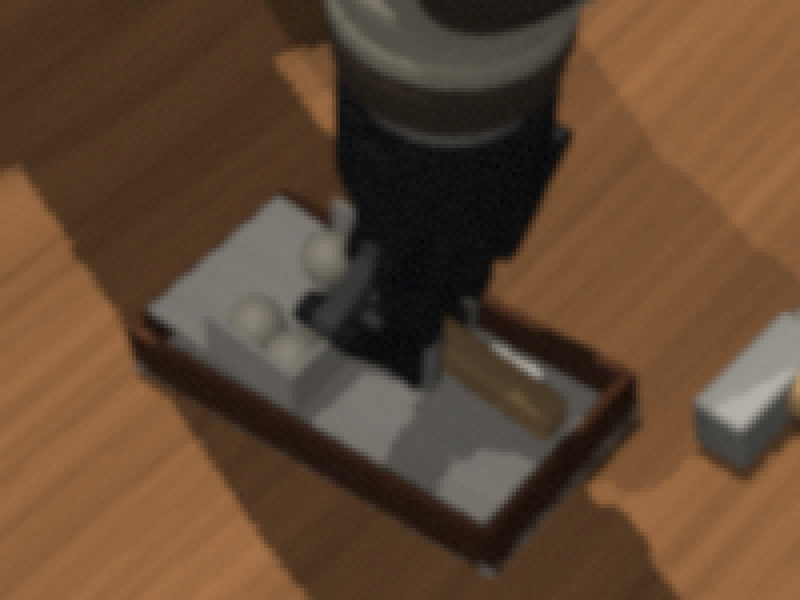

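```bash
python3 -m crank '0 -0.01 0 -0.02 0 0;0 -0.022 0 -0.06 0 0;0 -0.037 0 -0.1 0 0;0 -0.055 0 -0.14 0 0;0 -0.075 0.001 -0.17 0 0;0 -0.092 0.001 -0.17 0 0;0 -0.092 0.001 -0.17 0 0'
python3 - <<'E'
from h import *
where();print(bot.get_obs()["q"].round(1))
u=np.array([np.cos(np.radians(-40)),np.sin(np.radians(-40)),0])
plan([.55,-.05,.21],-10,22)
E
```

```text
time: 9.25
ee_pos: [0.5712, -0.2289, 0.1395]
tcp_rot: [-111.6, -0.1, -87.8]
wrist_force: [0.1, -0.3, -1.6]
opening: 0.0122
t 9.25 G [ 0.5741 -0.2288  0.1469] yaw 2.23 tilt 21.57 open 0.0122 F [ 0.1 -0.3 -1.6]
[-18.5  34.6  33.3 108.9  -7.5 160.6]
row [-0.1802 -0.0526 -0.0392] [-0.008  0.198  0.08 ]
```

Run:
```python
from h import *
def pose(G,yaw,tilt):
    R=(Rn.from_euler("z",yaw-90,degrees=True)*Rn.from_euler("x",-90-tilt,degrees=True)).as_matrix();return np.array(G)+.008*R[:,1],R
p,R=tool()
for W in(([.56,-.12,.19],22,21.6),([.55,.06,.19],52,21.6),([.535,.23,.19],80,21.6),([.526,.3655,.19],90,21.6)):
    q,S=pose(*W);a,b=R.T@(q-p),Rn.from_matrix(R.T@S).as_rotvec()
    print("half",(a/2).round(3),(b/2).round(3),"full",a.round(3),b.round(3));p,R=q,S
```

```text
half [-0.054 -0.018 -0.012] [-0.    -0.161 -0.063] full [-0.108 -0.037 -0.025] [-0.    -0.321 -0.126]
half [-0.085 -0.011  0.027] [-0.    -0.243 -0.096] full [-0.169 -0.022  0.054] [-0.    -0.487 -0.193]
half [-0.058 -0.023  0.058] [ 0.    -0.227 -0.09 ] full [-0.115 -0.046  0.116] [ 0.    -0.454 -0.18 ]
half [-0.016 -0.024  0.061] [-0.    -0.081 -0.032] full [-0.032 -0.049  0.123] [-0.    -0.162 -0.064]
```

```bash
python3 -m crank '-0.005 -0.002 -0.001 0 -0.013 -0.005;-0.013 -0.004 -0.003 0 -0.039 -0.015;-0.024 -0.008 -0.006 0 -0.071 -0.028;-0.039 -0.013 -0.009 0 -0.116 -0.045;-0.056 -0.019 -0.013 0 -0.167 -0.066;-0.073 -0.025 -0.017 0 -0.218 -0.086;-0.091 -0.031 -0.021 0 -0.27 -0.106;-0.108 -0.037 -0.025 0 -0.321 -0.126' >/dev/null
python3 -m crank '-0.021 -0.003 0.007 0 -0.061 -0.024;-0.042 -0.005 0.013 0 -0.122 -0.048;-0.063 -0.008 0.02 0 -0.183 -0.072;-0.085 -0.011 0.027 0 -0.243 -0.096;-0.106 -0.014 0.034 0 -0.304 -0.12;-0.127 -0.017 0.041 0 -0.365 -0.145;-0.148 -0.019 0.047 0 -0.426 -0.169;-0.169 -0.022 0.054 0 -0.487 -0.193' >/dev/null
python3 -m crank '-0.014 -0.006 0.014 0 -0.057 -0.022;-0.029 -0.012 0.029 0 -0.113 -0.045;-0.043 -0.017 0.043 0 -0.17 -0.067;-0.058 -0.023 0.058 0 -0.227 -0.09;-0.072 -0.029 0.072 0 -0.284 -0.112;-0.086 -0.035 0.087 0 -0.34 -0.135;-0.101 -0.04 0.101 0 -0.397 -0.157;-0.115 -0.046 0.116 0 -0.454 -0.18' 
python3 -m crank '-0.005 -0.008 0.02 0 -0.026 -0.01;-0.01 -0.016 0.039 0 -0.052 -0.02;-0.015 -0.023 0.058 0 -0.076 -0.03;-0.02 -0.03 0.075 0 -0.099 -0.039;-0.024 -0.036 0.091 0 -0.12 -0.047;-0.028 -0.042 0.106 0 -0.139 -0.055;-0.03 -0.046 0.117 0 -0.154 -0.061;-0.032 -0.049 0.123 0 -0.162 -0.064' >/dev/null
python3 - <<'E'
from h import *
where();print(bot.get_obs()["q"].round(1))
s=vision.camera('scene');cv2.imwrite('pics/s8.png',s[:,:,::-1]);t=vision.camera('top');cv2.imwrite('pics/t8.png',t[:,:,::-1])
# bright low-sat blobs on the tray region, vs empty floor
E
```

```text
time: 11.65
ee_pos: [0.5321, 0.2283, 0.1826]
tcp_rot: [-111.6, 0.2, -9.7]
wrist_force: [-0.1, 0.3, -2.1]
opening: 0.0122
t 12.45 G [0.5241 0.3668 0.19  ] yaw 90.14 tilt 21.56 open 0.0122 F [-0.6 -0.1 -1.9]
[ 41.5  31.7  34.3 107.4 -15.9 133.4]
```

Run:
```python
from h import *
t=cv2.imread('pics/t8.png');h=cv2.cvtColor(t,cv2.COLOR_BGR2HSV)
# balls in tray: compare with empty floor
q=t[212:300,400:440].astype(int);f=h[212:300,400:440]
print("tray median",np.median(q.reshape(-1,3),0),"frac |dev|>25:",(np.abs(q-np.median(q.reshape(-1,3),0)).max(2)>25).mean())
for r in range(214,300,8):print((q[r-212,::4].sum(1)//3).tolist())
def pose(G,yaw,tilt):
    R=(Rn.from_euler("z",yaw-90,degrees=True)*Rn.from_euler("x",-90-tilt,degrees=True)).as_matrix();return np.array(G)+.008*R[:,1],R
p,R=tool()
for W in(([.526,.376,.173],90,0),([.526,.365,.194],90,-15),([.526,.331,.212],90,-40)):
    q,S=pose(*W);a,b=R.T@(q-p),Rn.from_matrix(R.T@S).as_rotvec()
    print(a.round(4),b.round(3))
```

```text
tray median [235. 231. 224.] frac |dev|>25: 0.20625
[84, 82, 84, 86, 86, 81, 80, 87, 103, 72]
[226, 230, 230, 230, 230, 229, 230, 229, 228, 89]
[220, 230, 230, 230, 230, 230, 229, 229, 230, 130]
[178, 230, 230, 230, 230, 230, 230, 230, 230, 182]
[158, 230, 230, 230, 230, 230, 230, 230, 230, 203]
[112, 230, 230, 230, 230, 230, 230, 230, 230, 224]
[94, 230, 230, 230, 230, 230, 230, 230, 230, 225]
[75, 230, 230, 230, 230, 230, 230, 230, 230, 229]
[69, 221, 230, 230, 230, 231, 230, 230, 230, 230]
[68, 193, 230, 230, 230, 230, 230, 230, 230, 229]
[74, 166, 230, 230, 230, 229, 230, 230, 230, 230]
[0.0017 0.0117 0.0182] [ 0.376  0.002 -0.003]
[ 0.0016 -0.0048  0.0021] [ 0.638  0.001 -0.003]
[ 0.0015 -0.0117 -0.0339] [ 1.074e+00  1.000e-03 -3.000e-03]
```

```bash
python3 -m crank '0 0.003 0.005 0.09 0 0;0.001 0.006 0.009 0.19 0 0;0.0015 0.009 0.014 0.28 0 0;0.0017 0.0117 0.018 0.376 0 0;0.0017 0.006 0.013 0.46 0 0;0.0017 0 0.007 0.55 0 0;0.0017 -0.005 0.002 0.638 0 0;0.0017 -0.005 0.002 0.638 0 0'
python3 -m crank '0 0 0 0 0 0;0 0 0 0 0 0;0 0 0 0 0 0'
python3 - <<'E'
from h import *
where();plan([.526,.331,.212],90,-40)
s=vision.camera('scene');cv2.imwrite('pics/s9.png',s[:,:,::-1])
E
```

```text
time: 13.35
ee_pos: [0.527, 0.3637, 0.1879]
tcp_rot: [-74.9, 0.1, -0.2]
wrist_force: [1.0, 0.7, -2.4]
opening: 0.012
time: 13.65
ee_pos: [0.5265, 0.3667, 0.1858]
tcp_rot: [-75.1, 0.2, 0.0]
wrist_force: [0.3, 0.6, -1.4]
opening: 0.0125
t 13.65 G [0.5265 0.3646 0.1936] yaw 90.01 tilt -14.91 open 0.0125 F [ 0.3  0.6 -1.4]
row [-0.0006 -0.0272 -0.0243] [ 0.438 -0.002 -0.003]
```

```bash
python3 -m crank '0 -0.007 -0.006 0.11 0 0;0 -0.014 -0.012 0.22 0 0;0 -0.021 -0.018 0.33 0 0;0 -0.027 -0.024 0.438 0 0;0 -0.027 -0.024 0.438 0 0;0 -0.027 -0.024 0.438 0 0;0 -0.027 -0.024 0.438 0 0'
python3 - <<'E'
from h import *
where();plan([.526,.36,.25],90,0)
E
```

```text
time: 14.4
ee_pos: [0.5268, 0.3367, 0.2064]
tcp_rot: [-50.0, 0.2, 0.0]
wrist_force: [0.4, 1.1, -2.4]
opening: 0.0124
t 14.4 G [0.5268 0.3316 0.2125] yaw 90.01 tilt -39.99 open 0.0124 F [ 0.4  1.1 -2.4]
row [-0.0009 -0.0123  0.0407] [-0.698 -0.001 -0.003]
```

```bash
python3 -m crank '0 -0.023 0.019 0 0 0;0 -0.022 0.026 -0.14 0 0;0 -0.02 0.03 -0.28 0 0;0 -0.018 0.034 -0.42 0 0;0 -0.015 0.037 -0.56 0 0;0 -0.0123 0.0407 -0.698 0 0;0 -0.0123 0.0407 -0.698 0 0;0 -0.0123 0.0407 -0.698 0 0' >/dev/null
python3 - <<'E'
from h import *
where();plan([.56,.18,.22],45);plan([.5667,0,.13],.4)
t=vision.camera('top');cv2.imwrite('pics/t10.png',t[:,:,::-1])
E
```

```text
t 15.2 G [0.5266 0.3612 0.249 ] yaw 90.13 tilt -0.14 open 0.0125 F [ 0.2 -0.1 -2.4]
row [ 0.0332  0.0284 -0.1814] [-0.001  0.788 -0.005]
row [ 0.0398  0.118  -0.3616] [ 1.000e-03  1.566e+00 -5.000e-03]
```

```bash
python3 -m crank '0.004 0.003 -0.02 0 0.1 0;0.009 0.007 -0.045 0 0.2 0;0.014 0.011 -0.075 0 0.33 0;0.019 0.016 -0.105 0 0.46 0;0.026 0.022 -0.14 0 0.6 0;0.0332 0.028 -0.1814 0 0.788 0;0.0332 0.028 -0.1814 0 0.788 0' >/dev/null
python3 - <<'E'
from h import *
where();plan([.5667,0,.13],.4)
E
```

```text
t 15.95 G [0.56   0.1727 0.2219] yaw 44.18 tilt -0.03 open 0.0124 F [ 1.   0.6 -0.9]
row [ 0.1288  0.0915 -0.1156] [ 0.001  0.764 -0.003]
```

```bash
python3 -m crank '0.02 0.01 -0.018 0 0.12 0;0.042 0.025 -0.038 0 0.25 0;0.065 0.042 -0.058 0 0.38 0;0.088 0.06 -0.08 0 0.5 0;0.11 0.078 -0.1 0 0.64 0;0.129 0.0915 -0.1156 0 0.764 0;0.129 0.0915 -0.1156 0 0.764 0;0.129 0.0915 -0.1156 0 0.764 0' >/dev/null
python3 - <<'E'
from h import *
where();plan([.5667,0,.0515],.4)
E
```

```text
t 16.75 G [0.5681 0.004  0.1304] yaw 0.99 tilt 0.08 open 0.0125 F [ 0.3 -0.  -1.1]
row [ 0.0042  0.0789 -0.0013] [ 0.001  0.01  -0.003]
```

```bash
python3 -m crank '0 0.025 0 0 0 0;0 0.05 0 0 0 0;0 0.068 0 0 0 0;0 0.074 0 0 0 0;0 0.077 0 0 0 0;0 0.077 0 0 0 0' >/dev/null
python3 -c "
from h import *
where()"
python3 -m crank '0 0.001 0 0 0 0;0 0.002 0 0 0 0;0 0.002 0 0 0 0' >/dev/null
python3 -c "
from h import *
where()"
```

```text
t 17.35 G [0.5687 0.0054 0.0537] yaw 1.08 tilt 0.09 open 0.0121 F [ 0.3 -0.1 -1.7]
t 17.65 G [0.5685 0.0052 0.051 ] yaw 1.04 tilt 0.14 open 0.0122 F [ 0.2  0.1 -0.2]
```

```bash
python3 -m crank '0 0.001 0 0 0 0;0 0.001 0 0 0 0' >/dev/null
python3 -c "
from h import *
where()"
python3 -m crank '0 0.001 0 0 0 0;0 0.001 0 0 0 0;0 0.001 0 0 0 0;0 0.001 0 0 0 0;0 0.001 0 0 0 0;0 0.001 0 0 0 0' -1 >/dev/null
python3 -m crank '0 -0.03 0 0 0 0;0 -0.08 0 0 0 0;0 -0.13 0 0 0 0;0 -0.16 0 0 0 0;0 -0.16 0 0 0 0' >/dev/null
python3 - <<'E'
from h import *
where();print(bot.get_obs()["q"].round(1))
s=vision.camera('scene');cv2.imwrite('pics/s11.png',s[:,:,::-1])
plan([.387,.268,.20],172)
plan([.387,.268,.20],-8)
E
```

```text
t 17.85 G [0.5688 0.0052 0.0508] yaw 1.03 tilt 0.08 open 0.0121 F [-1.2  0.5  4.9]
t 18.95 G [0.5703 0.0049 0.214 ] yaw 1.03 tilt -0.27 open 0.0851 F [ 0.5 -0.2  0.4]
[4.000e-01 6.900e+00 8.100e+00 9.100e+01 1.000e-01 1.794e+02]
row [-0.2663  0.0112 -0.178 ] [-3.000e-03 -2.984e+00  2.000e-03]
row [-0.2663  0.0112 -0.178 ] [-0.001  0.158 -0.002]
```

Run:
```python
from h import *
s=vision.camera('scene')[:,:,::-1];t=vision.camera('top')[:,:,::-1];cv2.imwrite('pics/t12.png',t);cv2.imwrite('pics/s12.png',s)
f=lambda i,x,y,w,h,W,H:cv2.resize(i[y:y+h,x:x+w],(W,H),interpolation=3)
a=f(t,125,205,120,150,400,500);b=f(s,280,120,160,100,400,250);c=f(s,230,210,160,100,400,250)
cv2.imwrite('pics/v12.png',np.hstack([a,np.vstack([b,c])]))
```

```text
(no output)
```

View pics/v12.png

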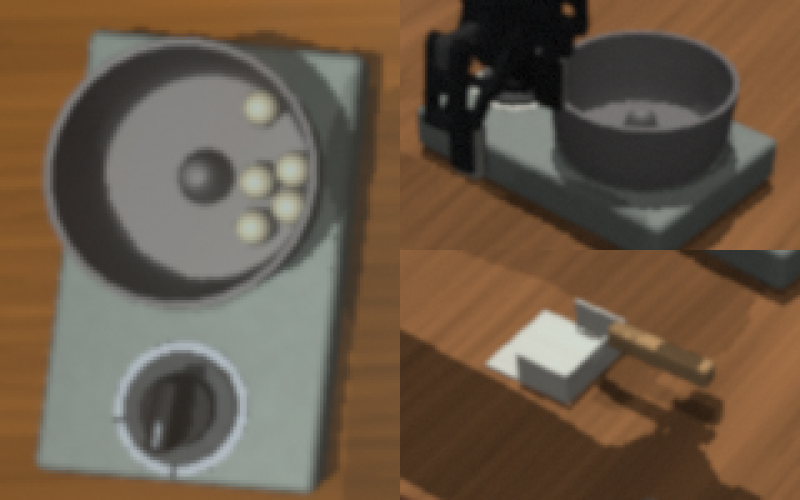

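```bash
python3 -m crank '-0.03 0 -0.02 0 -0.14 0;-0.06 0 -0.04 0 -0.28 0;-0.1 0 -0.066 0 -0.42 0;-0.14 0.004 -0.093 0 -0.56 0;-0.18 0.006 -0.12 0 -0.7 0;-0.22 0.008 -0.147 0 -0.84 0;-0.25 0.01 -0.167 0 -0.98 0;-0.2663 0.0112 -0.178 0 -1.12 0' >/dev/null
python3 -m crank '0 0 0 0 -0.14 0;0 0 0 0 -0.28 0;0 0 0 0 -0.42 0;0 0 0 0 -0.56 0;0 0 0 0 -0.7 0;0 0 0 0 -0.84 0;0 0 0 0 -0.98 0;0 0 0 0 -1.12 0' >/dev/null
python3 - <<'E'
from h import *
where();print(bot.get_obs()["q"].round(1))
plan([.387,.2685,.20],170)
E
```

```text
t 20.7 G [0.3853 0.2675 0.1966] yaw 129.71 tilt -0.2 open 0.0854 F [-0.5  0.8 -0.4]
[34.7 -6.6 -7.3 89.5  0.2 85. ]
row [ 0.0019 -0.0034 -0.0003] [-0.005 -0.703 -0.003]
```

```bash
python3 -m crank '0.002 0 0 0 -0.14 0;0.002 0 0 0 -0.28 0;0.002 0.01 0 0 -0.42 0;0.002 0.02 0 0 -0.56 0;0.002 0.03 0 0 -0.7 0;0.002 0.045 0 0 -0.7 0;0.002 0.045 0 0 -0.7 0' >/dev/null
python3 - <<'E'
from h import *
where()
plan([.387,.2685,.082],170)
E
```

```text
t 21.4 G [0.3861 0.2684 0.1502] yaw 169.25 tilt -0.38 open 0.0852 F [-0.8 -0.2  0.1]
row [ 0.0004  0.0682 -0.0013] [-0.007 -0.013 -0.002]
```

```bash
python3 -m crank '0 0.02 -0.001 -0.006 -0.013 0;0 0.04 -0.001 -0.006 -0.013 0;0 0.056 -0.001 -0.006 -0.013 0;0 0.067 -0.001 -0.006 -0.013 0;0 0.067 -0.001 -0.006 -0.013 0;0 0.067 -0.001 -0.006 -0.013 0' >/dev/null
python3 -c "
from h import *
where()"
python3 -m crank '0 0 0 0 0 0;0 0 0 0 0 0;0 0 0 0 0 0;0 0 0 0 0 0;0 0 0 0 0 0;0 0 0 0 0 0;0 0 0 0 0 0;0 0 0 0 0 0' 1 60 >/dev/null
python3 -c "
from h import *
where();print(bot.get_obs()['torque'])"
```

```text
t 22.0 G [0.3882 0.2693 0.0869] yaw 170.16 tilt 0.16 open 0.0853 F [ 0.7 -0.1  0.1]
t 22.8 G [0.3883 0.2697 0.0868] yaw 170.24 tilt 0.18 open 0.0129 F [-0.8  4.2  4.1]
[ 0.90237594  0.13305291 -0.03128491]
```

```bash
python3 -m crank '0 0 0 0 0.08 0;0 0 0 0 0.16 0;0 0 0 0 0.24 0;0 0 0 0 0.32 0;0 0 0 0 0.42 0;0 0 0 0 0.52 0;0 0 0 0 0.62 0;0 0 0 0 0.72 0' >/dev/null
python3 -c "
from h import *
where();print(bot.get_obs()['torque'].round(2))"
python3 -m crank '0 0 0 0 0.1 0;0 0 0 0 0.2 0;0 0 0 0 0.3 0;0 0 0 0 0.38 0;0 0 0 0 0.42 0;0 0 0 0 0.42 0;0 0 0 0 0.42 0' >/dev/null
python3 -c "
from h import *
where();print(bot.get_obs()['torque'].round(2))"
```

```text
t 23.6 G [0.3875 0.2684 0.0868] yaw 128.72 tilt 0.11 open 0.013 F [-5.2 -3.2 10.2]
[-0.8   1.36 -0.03]
t 24.3 G [0.3866 0.268  0.0868] yaw 104.9 tilt 0.1 open 0.0127 F [-9.7 -4.8 12.4]
[-1.15  2.11 -0.02]
```

```bash
python3 -m crank '0 0 0 0 0 0;0 0 0 0 0 0;0 0 0 0 0 0;0 0 0 0 0 0;0 0 0 0 0 0;0 0 0 0 0 0' -1 >/dev/null
python3 -m crank '0 -0.03 0 0 0 0;0 -0.07 0 0 0 0;0 -0.11 0 0 0 0;0 -0.15 0 0 0 0;0 -0.15 0 0 0 0' >/dev/null
python3 -m crank '0 0 -0.04 0 0 0;0 0 -0.08 0 0 0;0 0 -0.12 0 0 0;0 0 -0.16 0 0 0;0 0 -0.2 0 0 0;0 0 -0.24 0 0 0;0 0 -0.24 0 0 0' >/dev/null
python3 - <<'E'
from h import *
where()
t=vision.camera('top')[:,:,::-1];s=vision.camera('scene')[:,:,::-1];cv2.imwrite('pics/t13.png',t);cv2.imwrite('pics/s13.png',s)
# knob: dark pixels within the ring, before/after, principal direction
for n in("t0","t13"):
    i=cv2.imread("pics/top0.png") if n=="t0" else t
    g=cv2.cvtColor(np.ascontiguousarray(i[312:345,160:197]),cv2.COLOR_BGR2GRAY)
    ys,xs=np.where(g<55);P=np.c_[xs,ys].astype(float);P-=P.mean(0);w,v=np.linalg.eigh(P.T@P);d=v[:,1]
    print(n,len(xs),"elong",w.round(0),"img angle",np.degrees(np.arctan2(-d[1],d[0])).round(1))
    print("knob crop mean",g.mean())
# balls in bowl
h=cv2.cvtColor(np.ascontiguousarray(t),cv2.COLOR_BGR2HSV)[210:300,135:225]
m=((h[...,2]>170)&(h[...,1]<90)).astype(np.uint8);n,_,st,c=cv2.connectedComponentsWithStats(m)
for k in range(1,n):
    if st[k,4]>8:print("bright",st[k,4],ray("top",c[k]+[135,210],.061).round(3))
# bystander/scoop change vs first pic
a=cv2.imread("pics/top0.png").astype(int);d=np.abs(a-t).max(2)
for nm,(x0,y0,x1,y1) in dict(hammer=(350,108,396,205),block=(250,135,292,176),jar=(186,145,218,177),scoop=(290,200,335,295)).items():
    print(nm,"changed frac",(d[y0:y1,x0:x1]>50).mean().round(3))
E
```

```text
t 26.1 G [0.45   0.0337 0.2359] yaw 104.65 tilt 0.06 open 0.0854 F [-0.2  0.5 -0.1]
t0 78 elong [ 104. 2650.] img angle -99.8
knob crop mean 118.73464373464374
t13 0 elong [0. 0.] img angle -90.0
knob crop mean 113.28173628173629
bright 47 [0.567 0.221 0.061]
bright 667 [0.464 0.208 0.061]
hammer changed frac 0.0
block changed frac 0.0
jar changed frac 0.0
scoop changed frac 0.543<stdin>:8: RuntimeWarning: Mean of empty slice.
  ret = um.true_divide(
```

```bash
python3 -m crank '0 0 -0.05 0 0 0;0 0 -0.1 0 0 0;0 0 -0.15 0 0 0;0 0 -0.2 0 0 0;0 0 -0.25 0 0 0;0 0 -0.3 0 0 0;0 0 -0.35 0 0 0;0 0 -0.4 0 0 0' >/dev/null
python3 -m crank '0.1 -0.03 0 0 0 0;0.1 -0.03 0 0 0 0;0.1 -0.03 0 0 0 0;0.1 -0.03 0 0 0 0' >/dev/null
python3 - <<'E'
from h import *
where()
t=np.ascontiguousarray(vision.camera('top')[:,:,::-1]);cv2.imwrite('pics/t14.png',t);s=vision.camera('scene')[:,:,::-1];cv2.imwrite('pics/s14.png',s)
for n,i in(("before",cv2.imread("pics/top0.png")),("after",t)):
    g=cv2.cvtColor(np.ascontiguousarray(i[312:345,160:197]),cv2.COLOR_BGR2GRAY)
    ys,xs=np.where(g<55)
    P=np.c_[xs,ys].astype(float)
    if len(P)<5: print(n,"few",g.min());continue
    print("centre",P.mean(0)+[160,312]);P-=P.mean(0);w,v=np.linalg.eigh(P.T@P);d=v[:,1];print(n,len(xs),w.round(0),"img angle",np.degrees(np.arctan2(-d[1],d[0])).round(1))
h=cv2.cvtColor(t,cv2.COLOR_BGR2HSV)[210:300,135:225]
m=((h[...,2]>170)&(h[...,1]<90)).astype(np.uint8);n,_,st,c=cv2.connectedComponentsWithStats(m)
for k in range(1,n):
    if st[k,4]>4:print("bright",st[k,4],c[k]+[135,210],ray("top",c[k]+[135,210],.061).round(3))
a=cv2.imread("pics/top0.png").astype(int);d=np.abs(a-t).max(2)
for nm,(x0,y0,x1,y1) in dict(hammer=(350,108,396,205),block=(250,135,292,176),jar=(186,145,218,177),scoop=(290,200,335,295)).items():
    print(nm,"changed frac",(d[y0:y1,x0:x1]>50).mean().round(3))
E
```

```text
t 27.4 G [ 0.6514 -0.3212  0.2652] yaw 105.11 tilt -0.06 open 0.0851 F [ 0.3  0.5 -0. ]
centre [178.64102564 327.73076923]
before 78 [ 104. 2650.] img angle -99.8
after few 57
bright 76 [157.94736842 219.19736842] [0.604 0.309 0.061]
bright 34 [221.88235294 224.64705882] [0.591 0.18  0.061]
bright 2267 [186.08822232 257.50463167] [0.526 0.252 0.061]
bright 8 [183.875 257.875] [0.525 0.257 0.061]
bright 725 [189.02344828 292.86758621] [0.455 0.246 0.061]
hammer changed frac 0.0
block changed frac 0.0
jar changed frac 0.0
scoop changed frac 0.135
```

Run:
```python
from h import *
t=cv2.imread('pics/t14.png')
g=cv2.cvtColor(t,cv2.COLOR_BGR2GRAY)
k=g[312:345,158:200]
for th in(62,70,80,90):
    ys,xs=np.where(k<th);P=np.c_[xs,ys].astype(float)
    if len(P)<8:continue
    c=P.mean(0);P-=c;w,v=np.linalg.eigh(P.T@P);d=v[:,1];print(th,len(xs),w.round(0),"angle",np.degrees(np.arctan2(-d[1],d[0])).round(1),c+[158,312])
print(k[::2,::2])
# balls: yellowish vs neutral grey bowl
lab=cv2.cvtColor(t,cv2.COLOR_BGR2LAB)[212:300,136:226].astype(int)
m=((lab[...,0]>170)&(lab[...,2]>136)).astype(np.uint8);n,_,st,c=cv2.connectedComponentsWithStats(m)
for j in range(1,n):
    if st[j,4]>6:print("ball?",st[j,4],(c[j]+[136,212]).round(1),ray("top",c[j]+[136,212],.061).round(3))
```

```text
62 29 [53. 91.] angle -61.4 [185.13793103 324.65517241]
70 80 [ 320. 2712.] angle -175.4 [181.3625 324.6   ]
80 170 [1671. 7707.] angle -166.7 [179.87058824 325.64705882]
90 357 [ 8600. 15101.] angle -155.0 [178.46498599 326.43417367]
[[187 187 188 193 218 229 216 162 133 123 123 123 122 126 143 207 231 214
  194 196 197]
 [189 187 191 217 229 188 130 121 122 122 122 122 124 124 123 124 183 228
  217 196 196]
 [189 188 198 227 189 129 123 122 118 112 102 101 116 120 122 125 117 154
  224 202 195]
 [190 195 223 213 134 123 121 102  89  85  84  83  77  84 102 112 105 114
  186 223 192]
 [189 203 225 149 122 119  98  87  88  89  89  89  87  67  67  80  83 117
  142 227 199]
 [190 208 214 127 121  99  86  87  85  85  81  73  70  61  60  70  79 106
  121 220 225]
 [194 223 172 122 116  87  73  72  65  64  63  65  64  58  57  64  78 103
  119 187 223]
 [198 228 159 121 107  76  63  65  68  73  76  79  74  58  57  61  91 124
  120 176 221]
 [201 228 154  95  78  74  79  81  83  85  87  87  83  62  62  67 113 127
  122 178 221]
 [181 171 118  97 128 143 158  91  87  87  84  79  78  82  85  7
[... 163 characters left out ...]
  92  89  92 123 127 124
  178 231 200]
 [190 203 228 167 113 116  98  87  88  88  90  91  89  93 120 129 128 146
  226 223 201]
 [191 193 219 217 138 121 119 107  98  91  89  92 107 121 125 126 139 214
  228 202 200]
 [191 191 195 225 213 145 123 122 121 121 122 123 124 125 124 135 212 232
  218 202 201]
 [190 192 192 205 227 220 165 139 125 124 125 124 125 140 183 219 230 218
  202 203 203]
 [189 191 193 192 196 212 228 223 189 142 149 170 204 222 230 223 210 200
  200 202 203]]
ball? 58 [202.1 236.9] [0.567 0.22  0.061]
ball? 60 [211.9 255.5] [0.529 0.201 0.061]
ball? 59 [201.2 259.2] [0.522 0.222 0.061]
ball? 60 [210.8 266.5] [0.507 0.203 0.061]
ball? 58 [200.  272.7] [0.495 0.224 0.061]
```

```bash
python3 -c "
from h import *
where();print(bot.job_done())"
```

```text
t 27.5 G [ 0.6492 -0.3223  0.2661] yaw 105.01 tilt -0.03 open 0.0854 F [-1.  -0.3  0.1]
the job is handed in; nothing more can be done
None
```

I scooped all five balls against the tray's near wall and tipped them into the bowl. Then I laid the scoop back on the bench and turned the knob about 65° (1.14 rad) clockwise. I let go, moved the arm clear and handed the job in at 27.5 s.

**Last checks that passed:**
- **Balls:** the top camera found five balls in the bowl. The farthest was about 52 mm from the bowl-floor point, against the 64 mm limit. The tray was empty.
- **Bystanders:** there was no visible change at the hammer, block or jar.
- **Arm:** the wrist force was close to zero, so the arm was touching nothing.

**Checks that were weaker:**
- **Knob:** its angle is only inferred, because I had no pictures left to view. The image direction of the dark bar turned by about 55 to 75° depending on the threshold. That and the arm's turn both put it past the 0.85 rad mark (49°).
- **Scoop:** I judged it flat from one picture and the contact force when I set it down. The nominal pose puts it about 5 mm to the left of where it started.
- **Failed check:** my first end check failed because the arm blocked the view. I repeated it after moving the arm aside, with thresholds adjusted for the changed lighting.

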